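# Set a slide box to the wide flip stop of a labelling gauge

### The job

Flip the wide stop of the labelling gauge down onto the fence, then slide the grey slide box that lies on the gauge along the fence until it touches that stop. Then flip the wide stop back up out of the way, leaving the box where it was gauged, flat and square against the fence. The narrow stop on the same fence stays up throughout.

Things in the scene. Friction and masses are not known exactly. Their poses are not given: they have to be found in the camera images.
- wide_leaf (a joint): Swing of the wide stop's leaf: 0 rad = down (arm level, blade hanging behind the fence as the robot sees it), 1.57 = upright, 1.6 = end stop. Starts up (1.4 or more). A friction hinge: it stays where it is left; 2 to 3 N at the bar moves it. Plain aluminium leaf, 44 mm wide along the fence, 91 mm long from the hinge; blade when down: 30 to 91 mm beyond the hinge, to 33 mm below it.
- narrow_leaf (a joint): Swing of the leaf of the other, narrow stop: leaf only 16 mm wide, otherwise the same form, bar handle and joint values. On the same fence, 125 to 220 mm beyond the wide stop, on the side away from the box (robot's left). Starts up and is to stay up. (A wall cabinet overhangs the bench just behind the gauge, from about 0.58 m ahead of the robot's base, underside about 0.57 m up: approach low or with the wrist leaning to the robot.)
- wide_hinge (a point): Fixed point on the wide stop's hinge axis, 58 mm above the worktop, in the plane of the leaf's side that gauges the box (leaf: y = -44 to 0 mm). Axes: z up, y along fence and hinge axis towards the box (robot's right), x towards the robot. Fence (aluminium, 460 mm long): far face, where the box goes, x = -26 mm, top z = -18. Base plate under the box: top z = -48. Gauged box: centre y = +62, x = -72.
- wide_bar (a point): Middle of the wide stop's bar handle, a round level steel bar, 10 mm thick (end button 13), 53 mm long, along the fence from the leaf's side away from the box; free all round for a pinch from above. It swings with the leaf: at joint value t, in the wide_hinge frame, x = -79 cos(t + 0.153), y = -72, z = 79 sin(t + 0.153) mm. Its own axes turn with the leaf.
- box_centre (a point): Centre (half-way up) of the loose grey slide box, lid closed, about 0.2 kg: 92 mm deep square to the fence (x), 124 mm long along it (y), 40 mm high. Lies flat on the base plate, up to 10 mm off the fence, on the fence's far side, right of both stops as the robot sees it. Too big to grasp: push its right end. A lowered blade blocks it.

How it is judged:
By the outcome, as a careful person would: the job done as asked, in the order asked, and still so for the second after the job is handed in, with the robot touching nothing.
It also fails if it takes over 53 s, if anything falls off the work surface, if the arm or the gripper's body presses on something with over 40 N, if the wrist force passes 120 N, or if a joint passes its speed limit or range.

### The arm

A 6-joint arm with a two-finger parallel gripper is mounted at the origin on a cart in front of the work surface, level with it; the furniture and walls round the work are solid. World frame = base frame: x ahead of the robot, y to its left, z up, the work surface at z = 0. Lengths are in m, angles in rad, forces in N, time in s.
With the tool pointing down it reaches from about 0.35 to 0.775 m from the base axis. Payload 7.3 kg.
Tool frame: the origin (TCP) lies on the centre line of the jaws, within the pads' length; the fingertips stand 25 mm ahead of it and the grasp point (between the pads) lies 6 mm ahead of it; z points along the fingers, y is the line along which they close (so a half turn about z gives the same grasp; the last joint's range is limited). The gripper opens to 92 mm and grips with 3 to 60 N. Pads are 19 mm wide; open, the fingers measure 130 mm over their backs; the gripper's body (75 mm by 190 mm) begins 47 mm behind the grasp point.
Start: joints at [1.087, 0.342, 1.524, -0, 1.275, -0.146], TCP at [0.174, 0.495, 0.252] pointing down, gripper open.
Joint ranges: [-2.53, 2.53], [-0.77, 2.02], [0.04, 2.7], [-1, 4.14], [0.28, 2.66], [-3.11, 3.11]. Speed limits (rad/s): [2.57, 2.57, 3.14, 3.14, 3.14, 3.14].

### API

Orientations are given as [roll, pitch, yaw] about the fixed x, y, z axes, in that order (R = Rz(yaw) Ry(pitch) Rx(roll)).
In Python, from cell import status, read_camera, camera_info, ticket, models gives the robot as it stands.
- The arm moves only by the tool send_rows, never from a script. Its argument "plan" is a list of rows, each an object with "offset": the shift along the tool's x, y, z in mm, a list of three; "yaw": the turn about the tool's z in rad. In form: [{"offset": [dx, dy, dz], "yaw": yaw}, ...]. A call has 1 to 20 rows; each row shifts and turns the commanded pose from where the row before left it, along the tool's axes as they then stand; what a row does not reach is not made up. A row lasts 1/10 s, in which the tool goes at most 50 mm and 8.59 degrees, less where a joint would pass 70% of its speed; a pose out of reach is approached as far as the arm can. A call is refused whole if a number of a shift passes 50 or a number of a turn 0.15, either way. A call with a gripper value outside its range is refused whole. "hand" is the closure, from 0 (fully open) to 1 (shut), set as the call begins (left out, the last holds). The fingers move at their own pace and stop on an object; "squeeze" is the grip in N (left out, the last holds). Time passes only in rows, so rows that do not move let the fingers close. It gives the time, the measured TCP pose, the force, the opening and the grip force at its end, in the units of the state.
- status.observe(): the state, without advancing time (a new reading comes with each control period).
- read_camera(name): name is "side" or "top" or "wrist"; returns the picture (480x640x3 uint8, red, green, blue); there is no depth.
- camera_info(name): a dict with "vfov" (degrees; the focal length in pixels is half the picture's height over the tangent of half this angle, whatever the lens; pixels are square), "cx", "cy" (the principal point, pixels), "origin" and "attitude" of the camera in the world. Camera axes: x right, y down, z forward; pixel columns grow to the right and rows downward; lengths in m; the calibration is good to about 2 mm. The wrist camera is an equidistant fisheye: a pixel r from the principal point sees the ray r / f radians off the axis. A picture is of the moment at which its call begins: read the wrist's pose just before it. camera_info takes no time and is no camera call; for the wrist camera it gives the pose at the moment of the call.
- ticket.hand_in(): hands the job in; it is judged then, once.
Trained networks look in the newest picture that a camera, given by its name, has taken for a name from the list of things; names that differ only in an ending like _2 or _b are one class to them, and where a whole thing is asked for, a point or a joint stands for the part that bears it (a point fixed in the world has none). Each returns a list of dicts, best first, with "conf" (0 to 1); they miss things now and then, are a little off and sometimes report something else, mostly with a low value. They report only what shows in the picture. A call takes as long as a camera call.
- models.regions_of(camera, label): "mask" (480x640 bool, what is visible of it) and "extent" ([left, top, right, bottom] in pixels, round what is visible of it).
The state is a dict: "time": time; "qpos": joint angles; "qvel": joint speeds; "joint_efforts": joint torques, N m; "tool_pos": TCP position; "tool_rot": TCP orientation; "contact_force": force on the tool from outside, world axes, zero at the start; "torque": the same for the moment, N m; "opening": finger opening in m; "grip_force": force on a finger pad.
Only numpy, scipy, OpenCV 4.12 (cv2) and the standard library are available. Lean on these libraries where they do the work, as an engineer would, in place of code of your own. Each camera call takes 0.05 s, during which the arm holds its last target. There are 200 camera calls.

## Working session

There is one attempt and no reset: what is moved stays moved. The work goes in short steps, Python scripts to look and compute and a tool call to move; the robot and the scene stay as the last step left them, time stands still between calls to the robot, and variables do not carry over. Pictures are saved under pics/ and viewed, at most 10 in all, crops included, and the job is handed in when it is done.

Besides the shell and the picture viewer there is one more tool, called after ">>>" by a JSON object that holds its "name" and its "arguments". send_rows: Moves the arm, as the interface text tells. Its arguments: {"type":"object","properties":{"plan":{"type":"array"},"hand":{"type":"number"},"squeeze":{"type":"number"}},"required":["plan"]}

```bash
ls; mkdir -p pics; cat > h.py <<'E'
import numpy as np, cv2
from cell import status, read_camera, camera_info, ticket, models
from scipy.spatial.transform import Rotation as R
E
python3 - <<'E'
from h import *
for c in ["side","top","wrist"]:
    im=read_camera(c); cv2.imwrite(f"pics/{c}0.png",im[:,:,::-1]); print(c,camera_info(c))
    for l in ["wide_leaf","narrow_leaf","wide_bar","box_centre"]:
        for d in models.regions_of(c,l)[:2]:
            ys,xs=np.nonzero(d["mask"]); print(l,round(d["conf"],2),d["extent"],xs.mean().round(1),ys.mean().round(1))
print(status.observe())
a=[cv2.imread(f"pics/{c}0.png") for c in ["side","top"]]
E
```

```text
pics
side {'vfov': 57.259182789239595, 'cx': 316.31584596733643, 'cy': 242.4340556867603, 'origin': array([ 0.44560457, -0.72567633,  0.45662115]), 'attitude': array([-1.98638933, -0.02128831,  0.00345228])}
wide_leaf 0.63 [295.1, 217.8, 323.5, 276.7] 308.8 245.7
narrow_leaf 0.92 [301.9, 194.0, 324.9, 231.7] 312.1 212.6
narrow_leaf 0.48 [304.9, 311.1, 365.1, 385.0] 336.1 350.8
wide_bar 0.69 [296.6, 217.4, 324.6, 276.3] 308.6 246.0
box_centre 0.96 [305.4, 312.3, 367.3, 386.2] 336.0 350.9
top {'vfov': 54.79182922824149, 'cx': 315.0190505294975, 'cy': 236.8390742459398, 'origin': array([0.36475567, 0.0697293 , 0.94745666]), 'attitude': array([-3.02257801, -0.03135223, -1.5774157 ])}
wide_leaf 0.75 [283.4, 234.9, 340.9, 272.3] 321.5 252.7
narrow_leaf 0.97 [197.1, 232.4, 245.0, 265.6] 228.0 252.8
wide_bar 0.74 [282.2, 237.7, 345.5, 267.4] 321.7 252.6
wide_bar 0.48 [200.2, 234.2, 245.9, 265.7] 228.8 252.8
box_centre 0.84 [383.0, 205.8, 454.7, 254.2] 418.8 231.5
wrist {'vfov': 65.70646984690485, 'cx': 320.6787483555012, 'cy': 239.2984224465186, 'origin': array([0.09508616, 0.5232392 , 0.38533414]), 'attitude': array([2.83212927e+00, 4.61150246e-04, 1.23340815e+00])}
{'time': 0.75, 'qpos': array([ 1.08700813e+00,  3.41982537e-01,  1.52412489e+00,  1.30978593e-05,
        1.27542243e+00, -1.46015827e-01]), 'qvel': array([ 0.00073036,  0.0002746 ,  0.00152008,  0.00087207, -0.00035355,
        0.00164951]), 'joint_efforts': array([-1.79197319e-03, -4.31067610e+01, -2.44467866e+01,  7.15843518e-02,
        4.81399416e-02,  1.34892878e-05]), 'tool_pos': array([0.17396067, 0.49534008, 0.25174088]), 'tool_rot': array([ 3.14152870e+00, -3.26089142e-06,  2.80381647e+00]), 'contact_force': array([-0.20498655,  0.12610282, -0.28077234]), 'torque': array([-0.04786649, -0.01909986, -0.00118105]), 'grip_force': 0.0, 'opening': 0.09133176617601027}
```

View pics/side0.png

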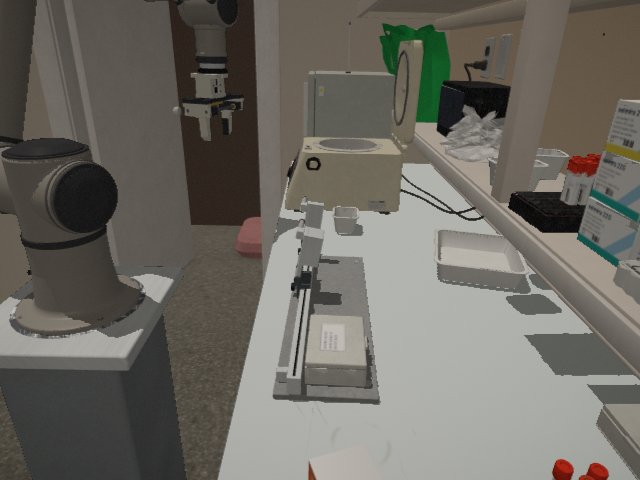

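View pics/top0.png

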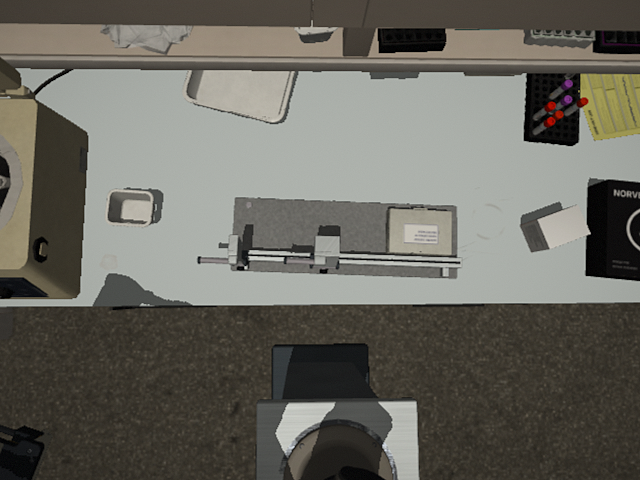

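The side and top views show the gauge with its fence nearly along world y. The top view has the wide stop upright at about (325,250), the narrow one at (235,250) and the box at (420,231). I'll zoom in on the top view.

```bash
python3 - <<'E'
import cv2
im=cv2.imread("pics/top0.png")[190:290,190:470]
im=cv2.resize(im,None,fx=2.85,fy=2.85,interpolation=cv2.INTER_CUBIC)
s=cv2.imread("pics/side0.png")[190:400,260:390]
s=cv2.resize(s,None,fx=1.4,fy=1.4,interpolation=cv2.INTER_CUBIC)
import numpy as np
c=np.zeros((600,800,3),np.uint8); c[:im.shape[0],:im.shape[1]]=im; c[300:300+s.shape[0],:s.shape[1]]=s
im2=cv2.imread("pics/top0.png")[225:285,270:370]; im2=cv2.resize(im2,None,fx=5,fy=5,interpolation=cv2.INTER_CUBIC)
c[295:295+300,250:750]=im2
cv2.imwrite("pics/crop0.png",c)
E
```

```text
(no output)
```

View pics/crop0.png

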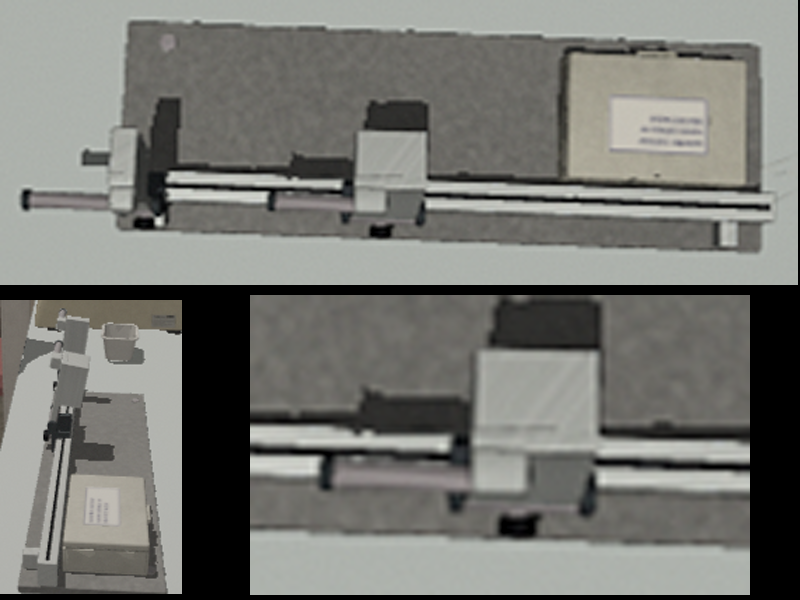

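```bash
cat >> h.py <<'E'
def ray(c,uv,ci=None):
    ci=ci or camera_info(c); f=240/np.tan(np.radians(ci["vfov"]/2)); v=np.atleast_2d(uv)-[ci["cx"],ci["cy"]]
    if c=="wrist":
        r=np.linalg.norm(v,axis=1,keepdims=True); th=r/f; d=np.hstack([v/np.maximum(r,1e-9)*np.sin(th),np.cos(th)])
    else: d=np.hstack([v/f,np.ones((len(v),1))])
    return np.array(ci["origin"]),d@R.from_euler("xyz",ci["attitude"]).as_matrix().T
def at_z(c,uv,z,ci=None):
    o,d=ray(c,uv,ci); return o+d*((z-o[2])/d[:,2])[:,None]
def proj(c,P,ci=None):
    ci=ci or camera_info(c); f=240/np.tan(np.radians(ci["vfov"]/2))
    p=(np.atleast_2d(P)-ci["origin"])@R.from_euler("xyz",ci["attitude"]).as_matrix()
    if c=="wrist":
        n=np.linalg.norm(p[:,:2],axis=1,keepdims=True); v=p[:,:2]/n*f*np.arctan2(n,p[:,2:])
    else: v=p[:,:2]/p[:,2:]*f
    return v+[ci["cx"],ci["cy"]]
E
python3 - <<'E'
from h import *
np.set_printoptions(precision=4,suppress=True)
k=lambda p:np.array(p)/2.85+190-.3
print("plate",at_z("top",k([(128,22),(760,46),(760,250),(118,228)]),.010))
print("fence far/near",at_z("top",k([(165,171),(775,192),(773,218)]),.040))
print("box",at_z("top",k([(565,53),(747,58),(745,184),(563,178)]),.050))
z=lambda p:(np.array(p)-[250,295])/5+[270,225]-.3
print("bar",at_z("top",z([(322,475),(400,475),(470,475)]),.137))
print("leaf right",at_z("top",z([(600,350)]),.149),at_z("top",z([(600,450)]),.149), at_z("top",z([(588,497)]),.058))
E
```

```text
plate [[ 0.5585  0.2039  0.01  ]
 [ 0.5407 -0.2545  0.01  ]
 [ 0.3926 -0.2481  0.01  ]
 [ 0.4106  0.2089  0.01  ]]
fence far/near [[ 0.4481  0.1729  0.04  ]
 [ 0.4319 -0.2502  0.04  ]
 [ 0.4138 -0.248   0.04  ]]
box [[ 0.5284 -0.1038  0.05  ]
 [ 0.5247 -0.2311  0.05  ]
 [ 0.4367 -0.226   0.05  ]
 [ 0.4414 -0.1002  0.05  ]]
bar [[0.4197 0.0981 0.137 ]
 [0.4196 0.0708 0.137 ]
 [0.4194 0.0463 0.137 ]]
leaf right [[0.462  0.0011 0.149 ]] [[0.4271 0.0015 0.149 ]] [[ 0.4161 -0.0014  0.058 ]]
```

>>> {"name": "send_rows", "arguments": {"plan": [{"offset": [0, 0, 0], "yaw": 0.14}, {"offset": [0, 0, 0], "yaw": 0.14}, {"offset": [0, 0, 0], "yaw": 0.14}, {"offset": [0, 0, 0], "yaw": 0.14}, {"offset": [0, 0, 0], "yaw": 0.14}, {"offset": [0, 0, 0], "yaw": 0.14}, {"offset": [0, 0, 0], "yaw": 0.14}, {"offset": [0, 0, 0], "yaw": 0.14}, {"offset": [0, 0, 0], "yaw": 0.14}, {"offset": [0, 0, 0], "yaw": 0.012}]}}

```text
time: 1.75
tool_pos: [0.174, 0.4953, 0.2518]
tool_rot: [3.142, -0.0, 1.53]
contact_force: [-0.2, 0.0, -0.2]
opening: 0.0916
grip_force: 0.0
```

>>> {"name": "send_rows", "arguments": {"plan": [{"offset": [-30, 19, 0], "yaw": 0}, {"offset": [-30, 19, 0], "yaw": 0}, {"offset": [-30, 19, 0], "yaw": 0}, {"offset": [-30, 19, 0], "yaw": 0}, {"offset": [-30, 19, 0], "yaw": 0}, {"offset": [-30, 19, 0], "yaw": 0}, {"offset": [-30, 19, 0], "yaw": 0}, {"offset": [-30, 19, 0], "yaw": 0}, {"offset": [-30, 19, 0], "yaw": 0}, {"offset": [-30, 19, 0], "yaw": 0}, {"offset": [-30, 19, 0], "yaw": 0}, {"offset": [-30, 19, 0], "yaw": 0}, {"offset": [-30, 19, 0], "yaw": 0}, {"offset": [-24, 15, 0], "yaw": 0}, {"offset": [0, 0, 0], "yaw": 0}, {"offset": [0, 0, 0], "yaw": 0}]}}

```text
time: 3.35
tool_pos: [0.4195, 0.0712, 0.2516]
tool_rot: [-3.141, -0.0, 1.532]
contact_force: [0.0, -0.1, -1.0]
opening: 0.0917
grip_force: 0.0
```

```bash
python3 - <<'E'
from h import *
np.set_printoptions(precision=4,suppress=True)
ci=camera_info("wrist"); im=read_camera("wrist"); np.save("ci.npy",ci,allow_pickle=True)
cv2.imwrite("pics/w1.png",im[:,:,::-1]); s=status.observe(); print(s["time"],s["tool_pos"],s["tool_rot"],s["qpos"],ci)
H=np.array([.4155,-.001,.058]); A=np.array([[-.9993,.0385,0],[-.0385,-.9993,0],[0,0,1]])
pts={"hinge":(0,0,0)}
for t in (1.4,1.5): pts[f"bar{t}"]=(-.079*np.cos(t+.153),-.072,.079*np.sin(t+.153)); pts[f"btn{t}"]=(-.079*np.cos(t+.153),-.097,.079*np.sin(t+.153))
pts["fence0"]=(-.026,.05,-.018)
for k,p in pts.items(): print(k,proj("wrist",H+np.array(p)@A,ci))
for l in ["wide_leaf","wide_bar"]:
    for d in models.regions_of("wrist",l)[:2]:
        ys,xs=np.nonzero(d["mask"]); print(l,round(d["conf"],2),d["extent"],xs.mean().round(1),ys.mean().round(1))
E
```

```text
3.4 [0.4193 0.0718 0.2516] [-3.1411 -0.0004  1.5332] [-0.0113  0.1588  1.7742  0.0005  1.209   0.0261] {'vfov': 65.70646984690485, 'cx': 320.6787483555012, 'cy': 239.2984224465186, 'origin': array([0.4223, 0.1546, 0.3852]), 'attitude': array([ 2.8314,  0.0015, -0.038 ])}
hinge [[320.2301 289.1057]]
bar1.4 [[321.9482 244.9211]]
btn1.4 [[322.004  210.3577]]
bar1.5 [[310.7633 244.7936]]
btn1.5 [[310.5065 210.2696]]
fence0 [[344.4928 323.6714]]
wide_leaf 0.71 [309.0, 200.7, 384.6, 335.9] 344.3 281.7
wide_bar 0.64 [310.3, 201.7, 385.7, 335.4] 344.3 281.8
```

View pics/w1.png

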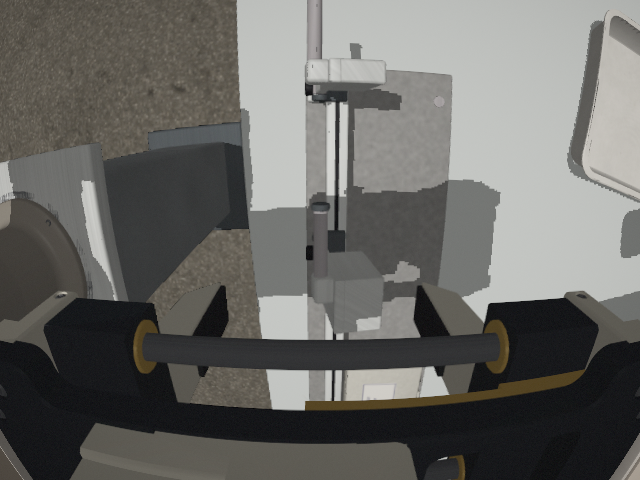

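The wrist view shows the bar at about (321,207)–(322,275), which matches the model with t near 1.41. I'll descend and pinch it.

>>> {"name": "send_rows", "arguments": {"plan": [{"offset": [0, 0, 22], "yaw": 0}, {"offset": [0, 0, 22], "yaw": 0}, {"offset": [0, 0, 22], "yaw": 0}, {"offset": [0, 0, 22], "yaw": 0}, {"offset": [0, 0, 20], "yaw": 0}, {"offset": [0, 0, 0], "yaw": 0}], "hand": 0.55}}

```text
time: 4.1
tool_pos: [0.4178, 0.0723, 0.1419]
tool_rot: [-3.137, -0.0, 1.534]
contact_force: [0.2, -0.3, -0.3]
opening: 0.0485
grip_force: 0.0
```

>>> {"name": "send_rows", "arguments": {"plan": [{"offset": [0, 0, 0], "yaw": 0}, {"offset": [0, 0, 0], "yaw": 0}, {"offset": [0, 0, 0], "yaw": 0}, {"offset": [0, 0, 0], "yaw": 0}, {"offset": [0, 0, 0], "yaw": 0}], "hand": 1, "squeeze": 15}}

```text
time: 4.6
tool_pos: [0.4198, 0.0715, 0.1442]
tool_rot: [3.141, -0.0, 1.532]
contact_force: [0.6, 0.5, 3.3]
opening: 0.0091
grip_force: 15.0
```

>>> {"name": "send_rows", "arguments": {"plan": [{"offset": [0, 7.9, 0.5], "yaw": 0}, {"offset": [0, 7.8, 1.2], "yaw": 0}, {"offset": [0, 7.6, 2.0], "yaw": 0}, {"offset": [0, 7.4, 2.8], "yaw": 0}, {"offset": [0, 7.1, 3.5], "yaw": 0}, {"offset": [0, 6.7, 4.2], "yaw": 0}, {"offset": [0, 6.2, 4.8], "yaw": 0}, {"offset": [0, 5.7, 5.4], "yaw": 0}, {"offset": [0, 5.2, 6.0], "yaw": 0}, {"offset": [0, 4.6, 6.5], "yaw": 0}, {"offset": [0, 3.9, 6.9], "yaw": 0}, {"offset": [0, 3.2, 7.2], "yaw": 0}, {"offset": [0, 2.4, 7.5], "yaw": 0}, {"offset": [0, 1.8, 8.5], "yaw": 0}, {"offset": [0, 0, 1.5], "yaw": 0}, {"offset": [0, 0, 0], "yaw": 0}]}}

```text
time: 6.2
tool_pos: [0.4962, 0.0688, 0.0754]
tool_rot: [-3.14, -0.0, 1.532]
contact_force: [-7.2, 0.5, 10.5]
opening: 0.0094
grip_force: 15.0
```

>>> {"name": "send_rows", "arguments": {"plan": [{"offset": [0, 0, 0], "yaw": 0}, {"offset": [0, 0, 0], "yaw": 0}, {"offset": [0, 0, 0], "yaw": 0}, {"offset": [0, 0, -20], "yaw": 0}, {"offset": [0, 0, -30], "yaw": 0}, {"offset": [0, 0, -30], "yaw": 0}, {"offset": [0, 0, 0], "yaw": 0}], "hand": 0.55}}

```text
time: 6.9
tool_pos: [0.4997, 0.0685, 0.1588]
tool_rot: [3.133, -0.0, 1.532]
contact_force: [0.1, 0.7, -0.0]
opening: 0.0411
grip_force: 0.0
```

>>> {"name": "send_rows", "arguments": {"plan": [{"offset": [-30, 10, 0], "yaw": 0}, {"offset": [-30, 11, 0], "yaw": 0}, {"offset": [-30, 11, 0], "yaw": 0}, {"offset": [-30, 11, 0], "yaw": 0}, {"offset": [-30, 11, 0], "yaw": 0}, {"offset": [-30, 11, 0], "yaw": 0}, {"offset": [-30, 11, 0], "yaw": 0}, {"offset": [-20, 7, 0], "yaw": 0}, {"offset": [0, 0, 0], "yaw": 0}, {"offset": [0, 0, 0], "yaw": 0}], "hand": 1}}

```text
time: 7.9
tool_pos: [0.5707, -0.1645, 0.1541]
tool_rot: [-3.14, -0.001, 1.531]
contact_force: [-0.5, -0.4, 1.0]
opening: -0.0
grip_force: 0.0
```

```bash
python3 - <<'E'
from h import *
np.set_printoptions(precision=4,suppress=True)
s=status.observe(); print(s["time"],s["tool_pos"],s["opening"])
im=read_camera("side"); w=read_camera("wrist"); 
c=np.zeros((480,800,3),np.uint8); c[:,:320]=cv2.resize(im[190:400,250:390],(320,480),interpolation=cv2.INTER_CUBIC); c[:360,320:]=cv2.resize(w,(480,360))
cv2.imwrite("pics/s2.png",c[:,:,::-1])
E
```

```text
7.9 [ 0.5707 -0.1645  0.1541] -1.1697422220349144e-05
```

View pics/s2.png

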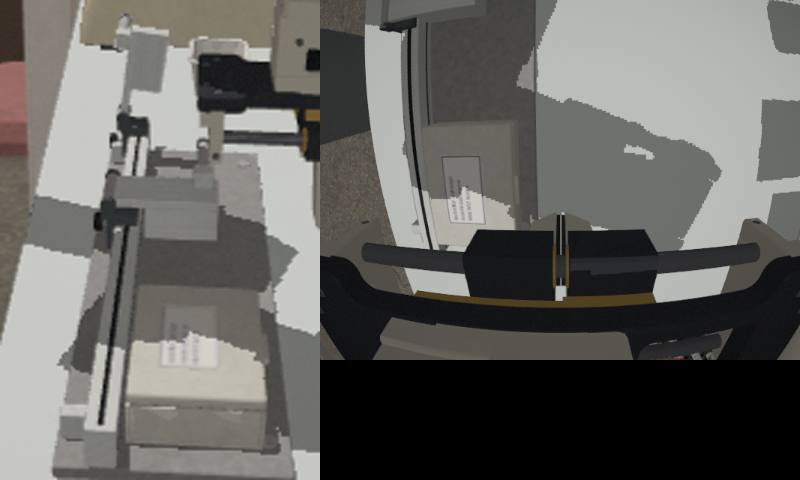

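The leaf is down, and the box lies right of the stop, slightly off the fence. Next I'll press the box to the fence from its far side.

>>> {"name": "send_rows", "arguments": {"plan": [{"offset": [0, 0, 27], "yaw": 0}, {"offset": [0, 0, 27], "yaw": 0}, {"offset": [0, 0, 27], "yaw": 0}, {"offset": [0, 0, 26], "yaw": 0}, {"offset": [0, 0, 0], "yaw": 0}, {"offset": [0, -9, 0], "yaw": 0}, {"offset": [0, -9, 0], "yaw": 0}, {"offset": [0, -2, 0], "yaw": 0}, {"offset": [0, -2, 0], "yaw": 0}, {"offset": [0, -1, 0], "yaw": 0}, {"offset": [0, 0, 0], "yaw": 0}]}}

```text
time: 9.1
tool_pos: [0.5482, -0.1639, 0.0486]
tool_rot: [3.141, 0.0, 1.532]
contact_force: [-0.4, 0.2, -0.1]
opening: 0.0002
grip_force: 0.0
```

>>> {"name": "send_rows", "arguments": {"plan": [{"offset": [0, -1, 0], "yaw": 0}, {"offset": [0, -1, 0], "yaw": 0}, {"offset": [0, -1, 0], "yaw": 0}, {"offset": [0, 0, 0], "yaw": 0}]}}

```text
time: 9.5
tool_pos: [0.545, -0.1636, 0.0481]
tool_rot: [-3.142, -0.0, 1.532]
contact_force: [-0.2, 0.2, 0.9]
opening: 0.0005
grip_force: 0.0
```

>>> {"name": "send_rows", "arguments": {"plan": [{"offset": [0, -1, 0], "yaw": 0}, {"offset": [0, -1, 0], "yaw": 0}, {"offset": [0, -1, 0], "yaw": 0}, {"offset": [0, -1, 0], "yaw": 0}, {"offset": [0, 0, 0], "yaw": 0}]}}

```text
time: 10.0
tool_pos: [0.5409, -0.1634, 0.0482]
tool_rot: [-3.141, -0.0, 1.532]
contact_force: [0.2, -0.7, 0.3]
opening: 0.0005
grip_force: 0.0
```

>>> {"name": "send_rows", "arguments": {"plan": [{"offset": [0, -1, 0], "yaw": 0}, {"offset": [0, -1, 0], "yaw": 0}, {"offset": [0, -1, 0], "yaw": 0}, {"offset": [0, 0, 0], "yaw": 0}]}}

```text
time: 10.4
tool_pos: [0.5403, -0.1635, 0.0491]
tool_rot: [3.136, 0.001, 1.531]
contact_force: [7.7, 1.8, 0.5]
opening: 0.0004
grip_force: 3.8
```

```bash
python3 - <<'E'
from h import *
s=status.observe(); print(s["time"],s["tool_pos"],s["contact_force"])
im=read_camera("side")
cv2.imwrite("pics/s3.png",cv2.resize(im[260:400,270:410],(600,600),interpolation=cv2.INTER_CUBIC)[:,:,::-1])
E
```

```text
10.4 [ 0.54034731 -0.16347845  0.04913817] [7.73467489 1.78044134 0.47271226]
```

View pics/s3.png

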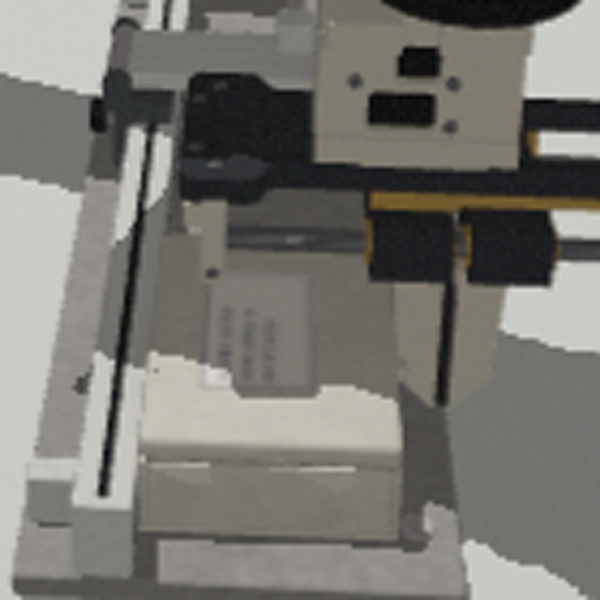

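Contact at 7.7 N, and the picture shows the box flush along the fence. Now I'll move to its right end.

>>> {"name": "send_rows", "arguments": {"plan": [{"offset": [0, 8, 0], "yaw": 0}, {"offset": [0, 8, 0], "yaw": 0}, {"offset": [0, 0, -28], "yaw": 0}, {"offset": [0, 0, -28], "yaw": 0}, {"offset": [0, 0, -28], "yaw": 0}, {"offset": [-30, -22, -16], "yaw": 0}, {"offset": [-30, -22, 0], "yaw": 0}, {"offset": [-30, -22, 0], "yaw": 0}, {"offset": [-14, -9, 0], "yaw": 0}, {"offset": [0, 0, 0], "yaw": 0}], "hand": 1}}

```text
time: 11.45
tool_pos: [0.4739, -0.2668, 0.1481]
tool_rot: [-3.141, 0.0, 1.529]
contact_force: [0.7, 0.1, 0.9]
opening: 0.0007
grip_force: 0.0
```

>>> {"name": "send_rows", "arguments": {"plan": [{"offset": [0, 0, 0], "yaw": 0}, {"offset": [0, 0, 27], "yaw": 0}, {"offset": [0, 0, 27], "yaw": 0}, {"offset": [0, 0, 27], "yaw": 0}, {"offset": [0, 0, 22], "yaw": 0}, {"offset": [0, 0, 0], "yaw": 0}, {"offset": [10, 0, 0], "yaw": 0}, {"offset": [8, 0, 0], "yaw": 0}, {"offset": [0, 0, 0], "yaw": 0}], "hand": 0.57}}

```text
time: 12.35
tool_pos: [0.4764, -0.2457, 0.0464]
tool_rot: [3.14, 0.0, 1.533]
contact_force: [-0.2, 0.3, 0.5]
opening: 0.0396
grip_force: 0.0
```

>>> {"name": "send_rows", "arguments": {"plan": [{"offset": [5, 0, 0], "yaw": 0}, {"offset": [6, 0, 0], "yaw": 0}, {"offset": [7, 0, 0], "yaw": 0}, {"offset": [7, 0, 0], "yaw": 0}, {"offset": [7, 0, 0], "yaw": 0}, {"offset": [7, 0, 0], "yaw": 0}, {"offset": [7, 0, 0], "yaw": 0}, {"offset": [7, 0, 0], "yaw": 0}, {"offset": [7, 0, 0], "yaw": 0}, {"offset": [7, 0, 0], "yaw": 0}, {"offset": [7, 0, 0], "yaw": 0}, {"offset": [6, 0, 0], "yaw": 0}, {"offset": [5, 0, 0], "yaw": 0}, {"offset": [4, 0, 0], "yaw": 0}, {"offset": [3, 0, 0], "yaw": 0}, {"offset": [2, 0, 0], "yaw": 0}, {"offset": [2, 0, 0], "yaw": 0}, {"offset": [2, 0, 0], "yaw": 0}, {"offset": [0, 0, 0], "yaw": 0}]}}

```text
time: 14.25
tool_pos: [0.4793, -0.1487, 0.0451]
tool_rot: [-3.141, -0.001, 1.532]
contact_force: [-0.4, -0.5, 0.5]
opening: 0.0396
grip_force: 0.2
```

>>> {"name": "send_rows", "arguments": {"plan": [{"offset": [2, 0, 0], "yaw": 0}, {"offset": [1, 0, 0], "yaw": 0}, {"offset": [1, 0, 0], "yaw": 0}, {"offset": [0, 0, 0], "yaw": 0}]}}

```text
time: 14.65
tool_pos: [0.4795, -0.1448, 0.0451]
tool_rot: [-3.141, -0.0, 1.532]
contact_force: [0.4, 0.4, 0.2]
opening: 0.0391
grip_force: 0.0
```

>>> {"name": "send_rows", "arguments": {"plan": [{"offset": [2, 0, 0], "yaw": 0}, {"offset": [1, 0, 0], "yaw": 0}, {"offset": [1, 0, 0], "yaw": 0}, {"offset": [1, 0, 0], "yaw": 0}, {"offset": [1, 0, 0], "yaw": 0}, {"offset": [0, 0, 0], "yaw": 0}]}}

```text
time: 15.25
tool_pos: [0.4799, -0.1389, 0.0452]
tool_rot: [-3.142, -0.0, 1.532]
contact_force: [-0.8, -0.3, 0.0]
opening: 0.0393
grip_force: 0.0
```

>>> {"name": "send_rows", "arguments": {"plan": [{"offset": [1, 0, 0], "yaw": 0}, {"offset": [1, 0, 0], "yaw": 0}, {"offset": [0, 0, 0], "yaw": 0}]}}

```text
time: 15.55
tool_pos: [0.4801, -0.1369, 0.0452]
tool_rot: [3.142, -0.0, 1.532]
contact_force: [0.0, 0.1, -0.6]
opening: 0.0392
grip_force: 0.0
```

>>> {"name": "send_rows", "arguments": {"plan": [{"offset": [1, 0, 0], "yaw": 0}, {"offset": [1, 0, 0], "yaw": 0}, {"offset": [0, 0, 0], "yaw": 0}]}}

```text
time: 15.85
tool_pos: [0.4801, -0.1349, 0.0452]
tool_rot: [3.142, -0.0, 1.532]
contact_force: [-0.4, -0.8, 0.2]
opening: 0.0393
grip_force: 0.1
```

```bash
python3 - <<'E'
from h import *
s=status.observe(); print(s["time"],s["tool_pos"],s["contact_force"])
im=read_camera("side"); w=read_camera("wrist")
c=np.zeros((480,800,3),np.uint8); c[:,:400]=cv2.resize(im[240:400,270:400],(400,480),interpolation=cv2.INTER_CUBIC); c[:400,400:]=cv2.resize(w[:300,170:470],(400,400))
cv2.imwrite("pics/s4.png",c[:,:,::-1])
E
```

```text
15.85 [ 0.48014765 -0.13490615  0.04521281] [-0.35996414 -0.81553767  0.20712457]
```

View pics/s4.png

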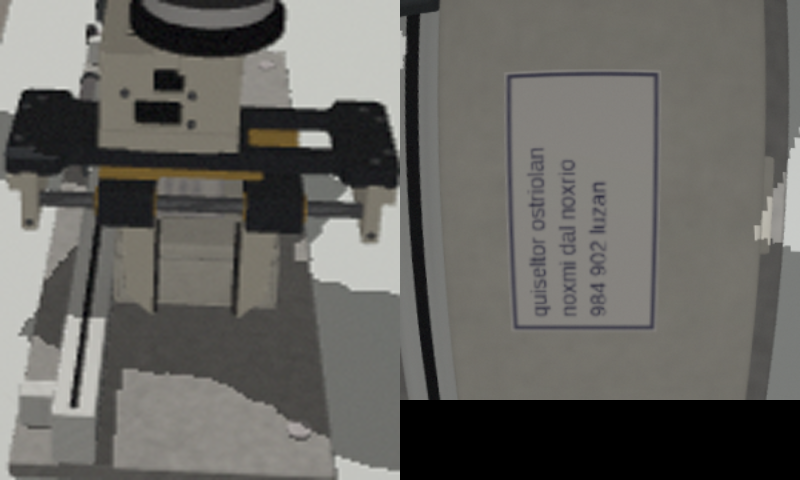

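The box is moving squarely with the fingers and has not reached the blade yet. I'll continue.

>>> {"name": "send_rows", "arguments": {"plan": [{"offset": [1, 0, 0], "yaw": 0}, {"offset": [1, 0, 0], "yaw": 0}, {"offset": [1, 0, 0], "yaw": 0}, {"offset": [0, 0, 0], "yaw": 0}]}}

```text
time: 16.35
tool_pos: [0.4805, -0.1342, 0.0455]
tool_rot: [3.141, 0.003, 1.533]
contact_force: [-2.5, -11.9, -0.1]
opening: 0.0397
grip_force: 6.3
```

>>> {"name": "send_rows", "arguments": {"plan": [{"offset": [-4, 0, 0], "yaw": 0}, {"offset": [-10, 0, 0], "yaw": 0}, {"offset": [-6, 0, 0], "yaw": 0}, {"offset": [0, 0, -25], "yaw": 0}, {"offset": [0, 0, -30], "yaw": 0}, {"offset": [0, 0, -30], "yaw": 0}, {"offset": [0, 0, -20], "yaw": 0}, {"offset": [0, 0, 0], "yaw": 0}, {"offset": [0, 0, 0], "yaw": 0}]}}

```text
time: 17.25
tool_pos: [0.4793, -0.1522, 0.1501]
tool_rot: [3.141, -0.0, 1.532]
contact_force: [0.3, -0.5, -0.7]
opening: 0.0392
grip_force: 0.0
```

```bash
python3 - <<'E'
from h import *
s=status.observe(); print(s["time"],s["tool_pos"])
ci=camera_info("wrist"); w=read_camera("wrist"); print(ci["origin"],ci["attitude"])
cv2.imwrite("pics/w5.png",cv2.resize(w[0:400,120:520],(600,600),interpolation=cv2.INTER_CUBIC)[:,:,::-1])
E
```

```text
17.25 [ 0.47934008 -0.15216791  0.15008637]
[ 0.48208502 -0.06875913  0.2836944 ] [ 2.83113794e+00  6.22224553e-04 -3.87888256e-02]
```

View pics/w5.png

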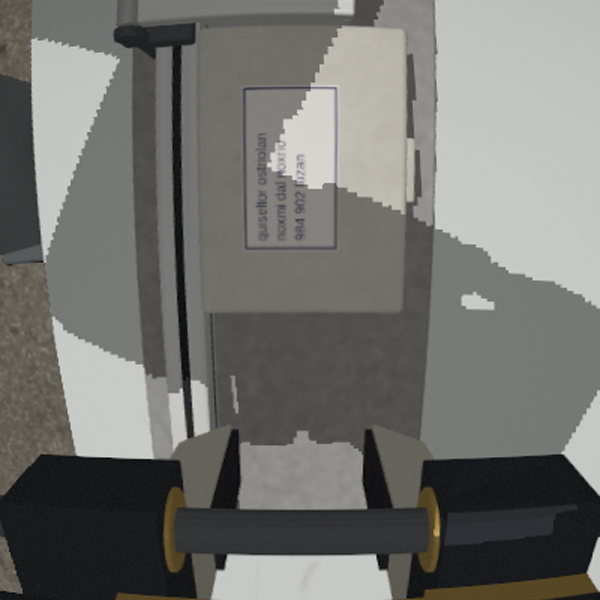

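The box sits against the lowered leaf at the top of the picture and along the fence on the left. I'll check the gap and squareness in numbers.

```bash
python3 - <<'E'
from h import *
np.set_printoptions(precision=1,suppress=True)
ci=dict(vfov=65.70646984690485,cx=320.67875,cy=239.2984,origin=[ 0.48208502,-0.06875913,0.2836944 ],attitude=[ 2.83113794e+00,6.22224553e-04,-3.87888256e-02])
H=np.array([.4155,-.001,.058]); A=np.array([[-.9993,.0385,0],[-.0385,-.9993,0],[0,0,1]])
f=lambda p,z:(at_z("wrist",np.array(p)/1.5+[120,0],z,ci)-H)@A.T*1000
print("box near L,R; far L,R",f([(200,60),(204,305),(405,35),(403,308)],.05))
print("right end",f([(215,313),(390,310)],.05)); print("fence far top",f([(213,330),(217,430)],.04)); print("leaf edge",f([(230,23),(330,24)],.058))
E
```

```text
box near L,R; far L,R [[ -27.2   10.1   -8. ]
 [ -27.   115.6   -8. ]
 [-112.2   -1.3   -8. ]
 [-113.2  116.9   -8. ]]
right end [[ -31.7  119.2   -8. ]
 [-107.5  117.9   -8. ]]
fence far top [[-28.9 129.5 -18. ]
 [-28.2 179.5 -18. ]]
leaf edge [[-40.6  -3.5  -0. ]
 [-80.6  -2.4  -0. ]]
```

>>> {"name": "send_rows", "arguments": {"plan": [{"offset": [0, 28, 0], "yaw": 0}, {"offset": [30, 27, 0], "yaw": 0}, {"offset": [30, 27, 0], "yaw": 0}, {"offset": [29, 0, 0], "yaw": 0}, {"offset": [0, 0, 0], "yaw": 0}, {"offset": [0, 0, 27], "yaw": 0}, {"offset": [0, 0, 27], "yaw": 0}, {"offset": [0, 0, 27], "yaw": 0}, {"offset": [0, 0, 21], "yaw": 0}, {"offset": [0, 0, 0], "yaw": 0}, {"offset": [0, -8, 0], "yaw": 0}, {"offset": [0, -6, 0], "yaw": 0}, {"offset": [0, -2, 0], "yaw": 0}, {"offset": [0, -1, 0], "yaw": 0}, {"offset": [0, 0, 0], "yaw": 0}], "hand": 1}}

```text
time: 18.8
tool_pos: [0.5481, -0.0657, 0.049]
tool_rot: [3.14, 0.0, 1.532]
contact_force: [-0.2, -1.3, 0.6]
opening: 0.0002
grip_force: 0.0
```

>>> {"name": "send_rows", "arguments": {"plan": [{"offset": [0, -1, 0], "yaw": 0}, {"offset": [0, -1, 0], "yaw": 0}, {"offset": [0, 0, 0], "yaw": 0}]}}

```text
time: 19.1
tool_pos: [0.5458, -0.0655, 0.0482]
tool_rot: [-3.141, -0.0, 1.532]
contact_force: [-0.0, -0.9, -0.0]
opening: 0.0002
grip_force: 0.0
```

>>> {"name": "send_rows", "arguments": {"plan": [{"offset": [0, -1, 0], "yaw": 0}, {"offset": [0, -1, 0], "yaw": 0}, {"offset": [0, -1, 0], "yaw": 0}, {"offset": [0, 0, 0], "yaw": 0}]}}

```text
time: 19.5
tool_pos: [0.5444, -0.0657, 0.0488]
tool_rot: [3.138, 0.0, 1.532]
contact_force: [3.9, 1.0, -0.3]
opening: 0.0008
grip_force: 2.4
```

>>> {"name": "send_rows", "arguments": {"plan": [{"offset": [0, 6, 0], "yaw": 0}, {"offset": [0, 10, 0], "yaw": 0}, {"offset": [0, 0, -27], "yaw": 0}, {"offset": [0, 0, -27], "yaw": 0}, {"offset": [0, 0, -27], "yaw": 0}, {"offset": [0, 0, -25], "yaw": 0}, {"offset": [30, -16, 0], "yaw": 0}, {"offset": [30, -16, 0], "yaw": 0}, {"offset": [30, -16, 0], "yaw": 0}, {"offset": [30, -14, 0], "yaw": 0}, {"offset": [12, -6, 0], "yaw": 0}, {"offset": [0, 0, 0], "yaw": 0}]}}

```text
time: 20.7
tool_pos: [0.4958, 0.0697, 0.1543]
tool_rot: [-3.141, -0.0, 1.534]
contact_force: [0.3, -0.7, 0.5]
opening: 0.0005
grip_force: 0.0
```

>>> {"name": "send_rows", "arguments": {"plan": [{"offset": [0, 0, 0], "yaw": 0}, {"offset": [0, 0, 0], "yaw": 0}], "hand": 0.55}}

```text
time: 20.9
tool_pos: [0.4969, 0.0674, 0.1542]
tool_rot: [3.141, 0.0, 1.531]
contact_force: [0.2, -0.9, 0.4]
opening: 0.012
grip_force: 0.0
```

>>> {"name": "send_rows", "arguments": {"plan": [{"offset": [0, 0, 0], "yaw": 0}, {"offset": [0, 0, 0], "yaw": 0}, {"offset": [0, 0, 0], "yaw": 0}, {"offset": [0, 0, 26], "yaw": 0}, {"offset": [0, 0, 26], "yaw": 0}, {"offset": [0, 0, 26], "yaw": 0}, {"offset": [0, 0, 0], "yaw": 0}, {"offset": [0, 0, 0], "yaw": 0}]}}

```text
time: 21.7
tool_pos: [0.4962, 0.0684, 0.0765]
tool_rot: [-3.141, -0.0, 1.532]
contact_force: [0.2, -0.1, 0.9]
opening: 0.0413
grip_force: 0.0
```

>>> {"name": "send_rows", "arguments": {"plan": [{"offset": [0, 0, 0], "yaw": 0}, {"offset": [0, 0, 0], "yaw": 0}, {"offset": [0, 0, 0], "yaw": 0}, {"offset": [0, 0, 0], "yaw": 0}, {"offset": [0, 0, 0], "yaw": 0}], "hand": 1, "squeeze": 20}}

```text
time: 22.2
tool_pos: [0.4961, 0.0685, 0.0766]
tool_rot: [3.141, -0.0, 1.532]
contact_force: [-0.7, 0.3, 3.2]
opening: 0.0092
grip_force: 20.0
```

>>> {"name": "send_rows", "arguments": {"plan": [{"offset": [0, -0.6, -4.2], "yaw": 0}, {"offset": [0, -1.2, -4.3], "yaw": 0}, {"offset": [0, -2.4, -7.5], "yaw": 0}, {"offset": [0, -3.2, -7.2], "yaw": 0}, {"offset": [0, -3.9, -6.9], "yaw": 0}, {"offset": [0, -4.6, -6.5], "yaw": 0}, {"offset": [0, -5.2, -6.0], "yaw": 0}, {"offset": [0, -5.7, -5.4], "yaw": 0}, {"offset": [0, -6.2, -4.8], "yaw": 0}, {"offset": [0, -6.7, -4.2], "yaw": 0}, {"offset": [0, -7.1, -3.5], "yaw": 0}, {"offset": [0, -7.4, -2.8], "yaw": 0}, {"offset": [0, -7.6, -2.0], "yaw": 0}, {"offset": [0, -7.8, -1.2], "yaw": 0}, {"offset": [0, -7.9, -0.5], "yaw": 0}, {"offset": [0, -5, 0.2], "yaw": 0}, {"offset": [0, -3, 0.2], "yaw": 0}, {"offset": [0, 0, 0], "yaw": 0}, {"offset": [0, 0, 0], "yaw": 0}]}}

```text
time: 24.1
tool_pos: [0.4111, 0.0719, 0.1447]
tool_rot: [3.138, -0.0, 1.532]
contact_force: [0.2, 0.4, 10.4]
opening: 0.0095
grip_force: 20.0
```

>>> {"name": "send_rows", "arguments": {"plan": [{"offset": [0, 0, 0], "yaw": 0}, {"offset": [0, 0, 0], "yaw": 0}, {"offset": [0, 0, 0], "yaw": 0}, {"offset": [0, 0, 0], "yaw": 0}, {"offset": [0, 0, -25], "yaw": 0}, {"offset": [0, 0, -30], "yaw": 0}, {"offset": [0, 0, -30], "yaw": 0}, {"offset": [0, 0, -20], "yaw": 0}, {"offset": [0, -30, 0], "yaw": 0}, {"offset": [0, -30, 0], "yaw": 0}, {"offset": [0, 0, 0], "yaw": 0}, {"offset": [0, 0, 0], "yaw": 0}], "hand": 0.5}}

```text
time: 25.3
tool_pos: [0.3506, 0.0742, 0.248]
tool_rot: [3.141, -0.0, 1.532]
contact_force: [0.8, 0.2, 0.2]
opening: 0.046
grip_force: 0.0
```

```bash
python3 - <<'E'
from h import *
s=status.observe(); print(s["time"],s["tool_pos"],s["opening"])
im=read_camera("side"); w=read_camera("top")
c=np.zeros((600,800,3),np.uint8); c[:,:400]=cv2.resize(im[190:400,260:400],(400,600),interpolation=cv2.INTER_CUBIC); c[:260,400:]=cv2.resize(w[180:310,270:470],(400,260),interpolation=cv2.INTER_CUBIC)
cv2.imwrite("pics/s6.png",c[:,:,::-1])
E
```

```text
25.3 [0.35062463 0.07416362 0.24800475] 0.046002082678358085
```

View pics/s6.png

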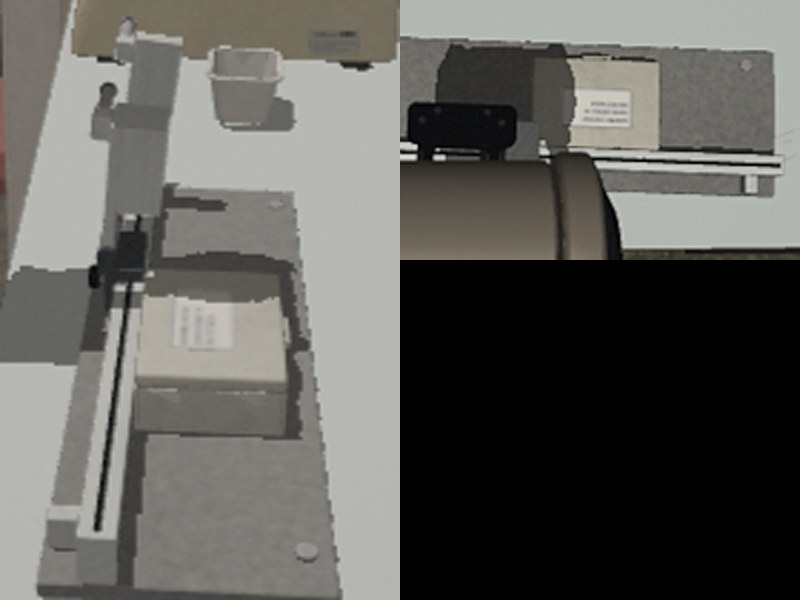

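The picture shows both stops up. The box is flush to the fence at the gauged place, flat and square, and the arm is clear of everything.

```bash
python3 -c "
from cell import ticket; print(ticket.hand_in())"
```

```text
the job is handed in; nothing more can be done
None
```

I handed the job in at about 25 s: the box was pushed along the fence until it touched the lowered wide stop, and that stop is back up. The last pictures show the box still there, flat and square against the fence, with the narrow stop still up.

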